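Latch the amplifier's service hatch

ROBOT

A 7-joint arm with a two-finger parallel gripper is mounted at the origin on the work surface. World frame = base frame: x ahead of the robot, y to its left, z up, the work surface at z = 0. Lengths are in mm, angles in rad, forces in N, time in s.
With the tool pointing down it reaches from about 400 to 925 mm from the base axis. Payload 4.1 kg.
Tool frame: the origin (TCP) lies on the centre line of the jaws, within the pads' length; the fingertips stand 14 mm ahead of it and the grasp point (between the pads) lies 5 mm behind it (arm.tcp_to_tips is the z of the fingertips in the tool frame, in mm); z points along the fingers, y is the direction in which the jaws open and shut (so a half turn about z gives the same grasp; the last joint's range is limited). The gripper opens to 85 mm and grips with 20 to 120 N. Pads are 22 mm wide; open, the fingers measure 114 mm over their backs; the gripper's body (76 mm by 85 mm) begins 54 mm behind the grasp point. The pads swing forward as they close: fully open they stand 13 mm farther back than shut.
Start: joints at [1.024, 0.398, 0.045, 1.537, -0.019, 1.207, -0.051], TCP at [281.479, -585.928, 245.347] pointing down, gripper open.
Joint ranges: [-2.82, 2.82], [-0.49, 2.23], [-1.37, 1.46], [0, 2.46], [-1.36, 4.5], [0.23, 2], [-2.94, 2.94]. Speed limits (rad/s): [2.57, 2.57, 3.14, 3.14, 3.14, 3.14, 3.14].

INTERFACE

Orientations are given as a 3x3 rotation matrix whose columns are the frame's x, y, z axes.
In Python, from bench import arm gives the robot as it stands. The module is installed in compiled form; this text tells all that it offers.
- The arm moves only by the shell command python3 -m handwheel 'ROWS' [FORCE]. ROWS is JSON, a list of rows, each an object of numbers: "grip": the closure, from 0 (fully open) to 1 (shut); "dx", "dy", "dz": the shift along the tool's x, y, z in mm; "ax", "ay", "az": the turn, a rotation vector about the tool's x, y, z in rad. A call has exactly 8 rows; each row shifts and turns the commanded pose from where the row before left it, along the tool's axes as they then stand; what a row does not reach is not made up. A row lasts 1/8 s, in which the tool goes at most 62.5 mm and 10.7 degrees, less where a joint would pass 70% of its speed; a pose out of reach is approached as far as the arm can. A call is refused whole if a number of a shift passes 62.5 or a number of a turn 0.188, either way. A call with a gripper value outside its range is refused whole. The fingers move at their own pace and stop on an object; FORCE is the grip in N (left out, the last holds). Time passes only in rows, so rows that do not move let the fingers close, or fill a call up. It gives the time, the measured TCP pose, the force and the opening at its end, in the units of the state.
- arm.state(): the state, without advancing time (a new reading comes with each control period).
- arm.read_camera(name): name is "scene" or "top" or "wrist"; returns a dict with "color" (480x640x3 uint8, red, green, blue), "z_map" (480x640 float32, mm along the optical axis (not along the pixel's ray), 0 where there is no reading), "intrinsics" (3x3 intrinsics, pixels), "D" ([k1, k2, p1, p2, k3] as OpenCV has them; the pictures are not rectified), "pose" (4x4, takes a point from camera to world coordinates); the wrist camera has in their place "mount" (4x4, takes a point from camera to tool coordinates, whose origin is the TCP and whose axes are the flange's). Camera axes: x right, y down, z forward; pixel columns grow to the right and rows downward; lengths in mm; the calibration is good to about 2 mm. A picture is of the moment at which its call begins: read the wrist's pose just before it.
- arm.job_done(): hands the job in, once; it reports no verdict.
The state is a dict: "clock": time; "qpos": joint angles; "joint_velocities": joint speeds; "effort": joint torques, N m; "tool_pos": TCP position; "tcp_rot": TCP orientation; "wrist_force": force on the tool from outside, world axes, zero at the start; "torque": the same for the moment, N m; "finger_gap": finger opening in mm.
Only numpy, scipy, OpenCV 4.12 (cv2) and the standard library are available. Lean on these libraries where they do the work, as an engineer would, in place of code of your own. Each camera call takes 0.05 s, during which the arm holds its last target. There are 200 camera calls.

TASK

Fold the service hatch of the amplifier down, press it firmly but gently home against its rubber seal, and turn the wing knob clockwise, about a quarter turn to its stop, so that the hidden tongue swings behind the frame edge and the hatch stays shut when you let go. Do not force anything: neither lean hard on the hatch nor wrench the tongue against the frame. Leave the other things on the table and on the amplifier where they are.

Things in the scene. Friction and masses are not known exactly. Their poses are not given: they have to be found in the camera images.
- case: Black portable amplifier, fixed, service bay upward: 260 (its x) x 320 (its y) x 101 mm tall. Origin: centre of its underside; z up. The bay opening (x -55 to 75 mm, y +-59 mm) is closed by the hatch. Hinge axis: parallel to y at x = 75 mm, 110 mm above the table.
- sill (a point): Nominal middle of the frame edge: a flat metal sill 5 mm thick along the bay's -x side (case x -89 to -55 mm, y +-58 mm). This point is on its nominal upper face, case x -72 mm, 110 mm above the table. The real sill is adjustable and stands up to 7 mm higher or lower than this point: not measured, to be felt. It is light metal and must not carry more than 15 N.
- seal_line (a point): Nominal middle of the top of the sprung black rubber seal strip, 10 mm wide, on the sill at case x -79 mm, 5 mm proud of it (it goes up and down with the real sill). It yields about 1 mm per 2.4 N; at about 12 N on the strip it is level with the sill and the hatch meets hard metal.
- hatch (a joint): Hatch angle, rad: 0 = level (bedded on a sill at nominal height), positive = free edge up, to 1.1. Bedded hard on the sill it reads -0.055 to 0.055 according to the sill's height; resting loosely on the seal, up to 0.09. The hinge is stiff (0.25 N m): the hatch stays where it is left.
- hatch_edge (a point): Middle of the free edge of the hatch, on its upper face. Hatch: aluminium plate 153 x 126 x 4 mm, about 0.15 kg, its underside level with the hinge axis, spanning 2 to 155 mm from that axis; this point is 155 mm from it. x points to the hinge.
- knob (a joint): Wing knob angle, rad, -0.15 to 1.57 (end stop), growing clockwise seen from above. 0: wing parallel to the hatch's free edge, tongue clear of the sill. Near 1.57: wing and tongue point to the free edge, tongue behind (under) the sill, where it holds the hatch down by itself. Own friction 0.06 N m.
- tongue (a point): Middle of the hidden tongue under the hatch: steel bar 12 mm wide, 12 mm thick, reaching 32 mm from the knob's axis, upper face 7 mm below the hatch's underside. It passes under the 5 mm sill only while the hatch is pressed to within 2 mm of the hard sill; else it strikes the sill's side at 0.4 to 0.5 rad.
- wing (a point): Centre of the knob's wing, on the turning axis, 110 mm from the hinge axis on the hatch's middle line. Wing: black upright bar 46 mm long, 10 thick, 24 tall; this point is at half its height, 17 mm above the hatch's upper face. Round flange below it: 48 mm across, top 5.5 mm above the hatch. y runs along the wing, z along the axis.
- flask: Bystander, to be left alone: closed steel flask, 68 mm across, 220 mm tall. Origin: centre of its underside.
- tin: Bystander, to be left alone: small open copper-coloured tin, 56 mm across, 40 mm tall, standing on the amplifier's upper face, far-left of the hatch. Origin: centre of its underside.
- gong: Bystander, to be left alone: brass bowl, 110 mm across, 30 mm tall. Origin: centre of its underside.
- disc: Bystander, to be left alone: wooden disc, 80 mm across, 8 mm thick. Origin: centre of its underside.
- driver: Bystander, to be left alone: screwdriver lying on the table.
- carton: Bystander, to be left alone: cardboard carton 90 x 60 x 35 mm. Origin: centre of its underside.
- bearing: Bystander, to be left alone: steel ring, 44 mm across, 12 mm tall, lying on the amplifier's upper face, near-right of the hatch. Origin: centre of its underside.
- drill: Bystander, to be left alone: cordless drill standing on its battery, about 200 mm tall, 1.3 kg. Origin: centre of its underside.

How it is judged:
By the outcome, as a careful person would: the job done as asked, in the order asked, and still so for the second after the job is handed in, with the robot touching nothing.
It also fails if it takes over 56 s, if anything falls off the work surface, if the arm or the gripper's body presses on something with over 40 N, if the wrist force passes 120 N, or if a joint passes its speed limit or range.

## Working session

There is one attempt and no reset: what is moved stays moved. The work goes in short steps, Python scripts to look and compute and a shell command to move; the robot and the scene stay as the last step left them, time stands still between calls to the robot, and variables do not carry over. Pictures are saved under pics/ and viewed, about 8 in all and at most 12, crops included, and the job is handed in when it is done.

```bash
mkdir -p pics
cat > h.py <<'E'
import numpy as np, cv2
from bench import arm
def shot(n,f):
    s=arm.state(); c=arm.read_camera(n); cv2.imwrite('pics/'+f+'.png',c['color'][:,:,::-1])
    if 'pose' in c: T=np.array(c['pose'])
    else:
        W=np.eye(4);W[:3,:3]=s['tcp_rot'];W[:3,3]=s['tool_pos'];T=W@np.array(c['mount'])
    np.savez('pics/'+f,z=c['z_map'],K=c['intrinsics'],D=np.array(c['D'],float),T=T,color=c['color'])
def cloud(f):
    d=np.load('pics/'+f+'.npz'); z=d['z']; v,u=np.mgrid[:z.shape[0],:z.shape[1]]
    p=cv2.undistortPoints(np.stack([u,v],-1).reshape(-1,1,2).astype(float),d['K'],d['D']).reshape(*z.shape,2)
    P=np.dstack([p[...,0]*z,p[...,1]*z,z])@d['T'][:3,:3].T+d['T'][:3,3]
    P[z==0]=np.nan
    return P,d['color']
def proj(f,pts):
    d=np.load('pics/'+f+'.npz');Ti=np.linalg.inv(d['T'])
    return cv2.projectPoints(np.asarray(pts,float).reshape(-1,1,3),cv2.Rodrigues(Ti[:3,:3])[0],Ti[:3,3],d['K'],d['D'])[0].reshape(-1,2)
E
python3 - <<'E'
from h import *
s=arm.state();print({k:np.round(v,3).tolist() for k,v in s.items()}, arm.tcp_to_tips)
shot('scene','s0');shot('top','t0')
a=cv2.imread('pics/s0.png');b=cv2.imread('pics/t0.png')
for f in('s0','t0'):
    P,_=cloud(f);print(f,np.nanmin(P,(0,1)),np.nanmax(P,(0,1)))
E
```

```text
{'clock': 0.0, 'qpos': [1.024, 0.399, 0.045, 1.538, -0.019, 1.207, -0.051], 'joint_velocities': [0.0, -0.0, -0.0, 0.0, 0.001, 0.002, 0.001], 'effort': [0.0, -47.512, 1.365, -25.421, 0.012, 0.01, 0.0], 'tool_pos': [281.184, -585.357, 244.269], 'tcp_rot': [[0.901, 0.433, -0.001], [0.433, -0.901, 0.002], [-0.0, -0.002, -1.0]], 'wrist_force': [0.27, -0.107, -1.089], 'torque': [-0.034, -0.042, -0.016], 'finger_gap': 85.373} 14.0
s0 [-1771.64175435  -768.99529341  -780.60119595] [1324.62281256 2004.65823618  442.38567369]
t0 [ -337.75780973 -1671.75614695  -777.63839871] [1794.51929718 1574.66266161  728.61696075]
```

View pics/s0.png

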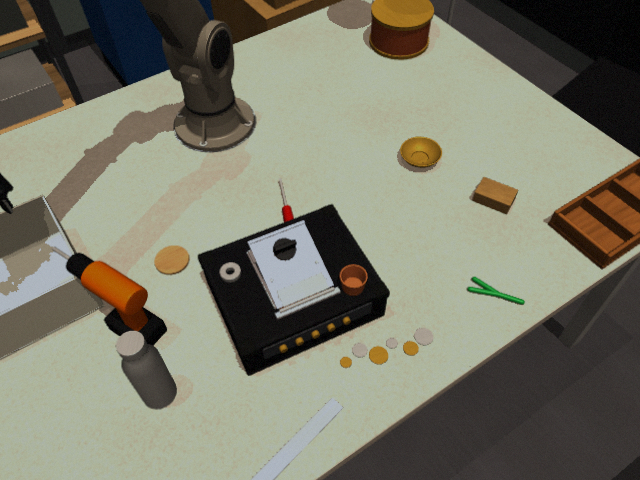

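View pics/t0.png

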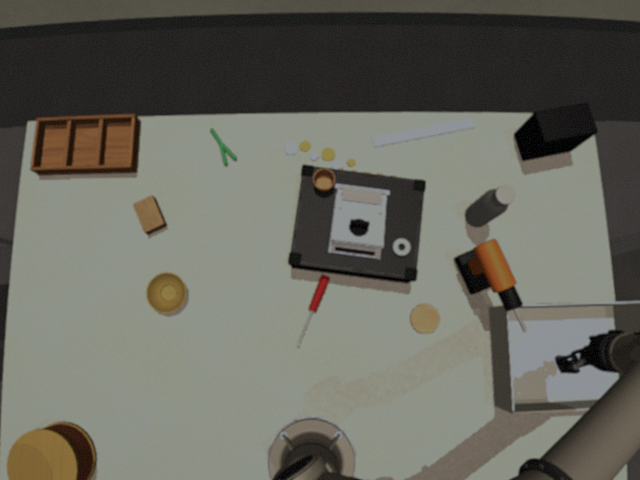

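The scene shows the amplifier at about (290,280), with the hatch raised, its hinge on the far side and its free edge towards the robot. The top view has it at about (358,222), with the tin at (323,180), the bearing at (402,247) and the screwdriver lying near (315,300).

Run:
```python
from h import *
for f,(u0,u1,v0,v1) in {'t0':(285,430,160,290),'s0':(190,395,200,375)}.items():
    P,c=cloud(f);Q=P[v0:v1,u0:u1].reshape(-1,3);C=c[v0:v1,u0:u1].reshape(-1,3).astype(int)
    br=C.sum(1)
    m=(Q[:,2]>93)&(Q[:,2]<106)&(br<170)
    r=cv2.minAreaRect(Q[m][:,:2].astype(np.float32));print(f,'case',r,np.median(Q[m],0),np.round(cv2.boxPoints(r)))
    h=(Q[:,2]>112)&(br>330)&(C.max(1)-C.min(1)<60)
    H=Q[h];
    # robust plane
    for _ in range(6):
        A=np.c_[H[:,:2],np.ones(len(H))];w=np.linalg.lstsq(A,H[:,2],rcond=None)[0];e=H[:,2]-A@w
        H=H[abs(e)<max(2,2*np.std(e))]
    n=np.array([-w[0],-w[1],1]);n/=np.linalg.norm(n)
    print('hatch',len(H),n,'tilt',np.arccos(n[2]),'az',np.arctan2(n[1],n[0]),e.std(),H.min(0),H.max(0))
    r=cv2.minAreaRect(H[:,:2].astype(np.float32));print(np.round(cv2.boxPoints(r)),r)
    # zlist of dark points high
    k=(Q[:,2]>170);print('high',k.sum(),Q[k].mean(0) if k.any() else 0, np.nanmax(Q[:,2]))
im=cv2.imread('pics/t0.png')[150:300,280:440];im2=cv2.imread('pics/s0.png')[190:380,185:400]
cv2.imwrite('pics/c.png',np.hstack([cv2.resize(im,(400,375)),cv2.resize(im2,(400,375))]))
```

```text
t0 case ((606.4735717773438, -123.73905944824219), (319.1043395996094, 262.8133544921875), 81.68757629394531) [ 597.16317071 -131.84995358   99.8529101 ] [[ 453. -263.]
 [ 713. -301.]
 [ 760.   15.]
 [ 500.   53.]]
hatch 2157 [ 0.30817807 -0.04265334  0.95037202] tilt 0.31636685511143203 az -0.1375311246453551 1.7338571151953595 [ 530.25914535 -196.43834366  112.03270565] [696.69715035 -53.20949026 165.47010374]
[[ 529. -176.]
 [ 681. -198.]
 [ 699.  -74.]
 [ 547.  -52.]] ((613.8579711914062, -125.31151580810547), (125.34742736816406, 153.2970428466797), 81.67413330078125)
high 92 [ 587.67320282 -121.93069606  174.50580674] 182.31383023656053
s0 case ((610.98291015625, -126.66627502441406), (322.5531311035156, 269.1607666015625), 81.65065002441406) [ 635.40216845 -186.57911329  101.46144058] [[ 454. -267.]
 [ 721. -306.]
 [ 768.   13.]
 [ 501.   52.]]
hatch 3600 [ 0.30485647 -0.04121806  0.95150597] tilt 0.3127015377119991 az -0.134389850453518 1.8353456045528715 [ 533.89274132 -196.81277114  112.00681703] [699.69973218 -54.57080177 166.11004674]
[[ 531. -178.]
 [ 684. -199.]
 [ 702.  -74.]
 [ 548.  -53.]] ((616.3838500976562, -126.17463684082031), (126.181640625, 155.17474365234375), 82.03312683105469)
high 120 [ 590.87635015 -122.81190881  176.36655055] 182.35058750990254
```

View pics/c.png

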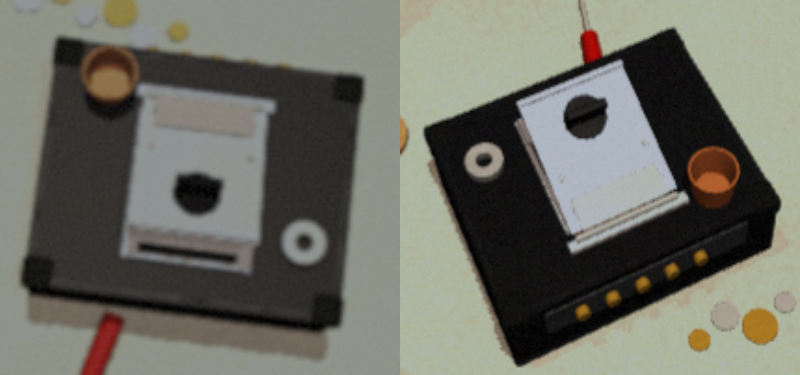

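The crop confirms it: the knob sits near the free edge with its wing roughly parallel to that edge, and the hatch is up about 0.315 rad. The case centre is about (608,-125) with yaw of about -8.2°. I'll raise the arm, turn it and move above the knob.

```bash
python3 -m handwheel '[{"dz":-50,"grip":0},{"dz":-50,"grip":0},{"az":-0.163,"grip":0},{"az":-0.163,"grip":0},{"az":-0.163,"grip":0},{"az":-0.163,"grip":0},{"az":-0.163,"grip":0},{"az":-0.163,"grip":0}]' 20
python3 -m handwheel '[{"dx":50.2,"dy":23,"grip":0.6},{"dx":50.2,"dy":23,"grip":0.6},{"dx":50.2,"dy":23,"grip":0.6},{"dx":50.2,"dy":23,"grip":0.6},{"dx":50.2,"dy":23,"grip":0.6},{"dx":50.2,"dy":23,"grip":0.6},{"dx":50.2,"dy":23,"grip":0.6},{"dx":50.2,"dy":23,"grip":0.6}]'
python3 -m handwheel '[{"dx":50.2,"dy":23,"grip":0.6},{"dx":50.2,"dy":23,"grip":0.6},{"grip":0.6},{"grip":0.6},{"grip":0.6},{"grip":0.6},{"grip":0.6},{"grip":0.6}]'
python3 -c "
from h import *
shot('wrist','w0')"
```

```text
schema error: expected keys grip, dx, dy, dz, ax, ay, az
schema error: expected keys grip, dx, dy, dz, ax, ay, az
schema error: expected keys grip, dx, dy, dz, ax, ay, az
```

View pics/w0.png

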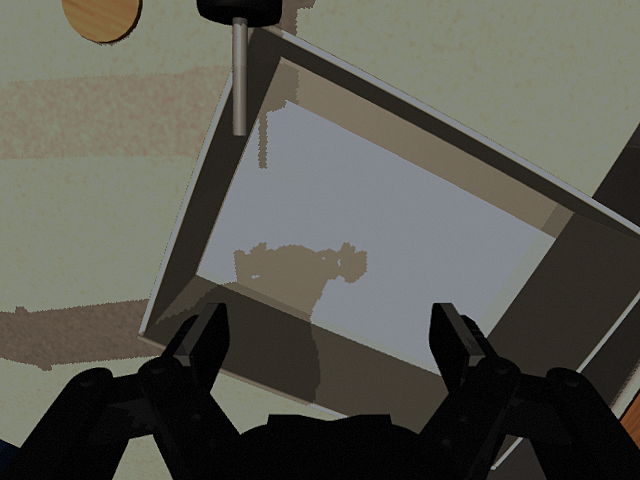

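All the rows were refused because every key has to be present, so nothing moved. The picture shows the start pose above the empty bin, with the drill's nose at (240,60). I'll resend with full rows.

```bash
python3 -m handwheel '[{"dx":0,"dy":0,"dz":-50,"ax":0,"ay":0,"az":0,"grip":0},{"dx":0,"dy":0,"dz":-50,"ax":0,"ay":0,"az":0,"grip":0},{"dx":0,"dy":0,"dz":0,"ax":0,"ay":0,"az":-0.163,"grip":0},{"dx":0,"dy":0,"dz":0,"ax":0,"ay":0,"az":-0.163,"grip":0},{"dx":0,"dy":0,"dz":0,"ax":0,"ay":0,"az":-0.163,"grip":0},{"dx":0,"dy":0,"dz":0,"ax":0,"ay":0,"az":-0.163,"grip":0},{"dx":0,"dy":0,"dz":0,"ax":0,"ay":0,"az":-0.163,"grip":0},{"dx":0,"dy":0,"dz":0,"ax":0,"ay":0,"az":-0.163,"grip":0}]' 20
```

```text
clock: 1.15
tool_pos: [281.4, -585.7, 344.8]
tcp_rot: [[0.139, 0.99, -0.0], [0.99, -0.139, 0.001], [0.001, -0.001, -1.0]]
wrist_force: [-0.2, -0.7, 0.9]
finger_gap: 85.2
```

```bash
python3 -m handwheel '[{"dx":50.2,"dy":23,"dz":0,"ax":0,"ay":0,"az":0,"grip":0.6},{"dx":50.2,"dy":23,"dz":0,"ax":0,"ay":0,"az":0,"grip":0.6},{"dx":50.2,"dy":23,"dz":0,"ax":0,"ay":0,"az":0,"grip":0.6},{"dx":50.2,"dy":23,"dz":0,"ax":0,"ay":0,"az":0,"grip":0.6},{"dx":50.2,"dy":23,"dz":0,"ax":0,"ay":0,"az":0,"grip":0.6},{"dx":50.2,"dy":23,"dz":0,"ax":0,"ay":0,"az":0,"grip":0.6},{"dx":50.2,"dy":23,"dz":0,"ax":0,"ay":0,"az":0,"grip":0.6},{"dx":50.2,"dy":23,"dz":0,"ax":0,"ay":0,"az":0,"grip":0.6}]'
python3 -m handwheel '[{"dx":50.2,"dy":23,"dz":0,"ax":0,"ay":0,"az":0,"grip":0.6},{"dx":50.2,"dy":23,"dz":0,"ax":0,"ay":0,"az":0,"grip":0.6},{"dx":0,"dy":0,"dz":0,"ax":0,"ay":0,"az":0,"grip":0.6},{"dx":0,"dy":0,"dz":0,"ax":0,"ay":0,"az":0,"grip":0.6},{"dx":0,"dy":0,"dz":0,"ax":0,"ay":0,"az":0,"grip":0.6},{"dx":0,"dy":0,"dz":0,"ax":0,"ay":0,"az":0,"grip":0.6},{"dx":0,"dy":0,"dz":0,"ax":0,"ay":0,"az":0,"grip":0.6},{"dx":0,"dy":0,"dz":0,"ax":0,"ay":0,"az":0,"grip":0.6}]'
python3 - <<'E'
from h import *
shot('wrist','w1')
P,c=cloud('w1');Q=P.reshape(-1,3);C=c.reshape(-1,3).astype(int)
yw=-0.1415;ex=np.array([np.cos(yw),np.sin(yw)]);ey=np.array([-ex[1],ex[0]]);o=np.array([608,-125])
L=np.c_[(Q[:,:2]-o)@ex,(Q[:,:2]-o)@ey,Q[:,2]]
h=(abs(L[:,0])<90)&(abs(L[:,1])<70)&(L[:,2]>112)&(C.sum(1)>300)&(L[:,2]<180)
H=L[h]
for _ in range(6):
    A=np.c_[H[:,:2],np.ones(len(H))];w=np.linalg.lstsq(A,H[:,2],rcond=None)[0];e=H[:,2]-A@w;H=H[abs(e)<max(1.5,2*e.std())]
print('slope',w,np.arctan(w[0]),e.std(),np.percentile(H,[.5,99.5],0))
d=L[:,2]-(L[:,0]*w[0]+L[:,1]*w[1]+w[2])
k=(d*.95>24)&(d*.95<36)&(abs(L[:,0]+30)<40)&(abs(L[:,1])<50)
r=cv2.minAreaRect(L[k][:,:2].astype(np.float32));print('wing top',k.sum(),L[k].mean(0),r)
E
```

```text
clock: 2.15
tool_pos: [522.1, -213.6, 345.1]
tcp_rot: [[0.145, 0.989, -0.0], [0.989, -0.145, -0.0], [-0.0, -0.0, -1.0]]
wrist_force: [0.9, 0.6, -0.0]
finger_gap: 34.2
clock: 3.15
tool_pos: [581.4, -122.7, 345.4]
tcp_rot: [[0.145, 0.989, 0.0], [0.989, -0.145, -0.0], [-0.0, 0.0, -1.0]]
wrist_force: [1.1, 0.8, -0.2]
finger_gap: 33.9
slope [-3.23547933e-01  3.31607789e-03  1.39164031e+02] -0.3129179938784115 0.7629738802249281 [[-68.81726864 -60.98459884 112.4376993 ]
 [ 82.44962979  63.03453184 162.07727022]]
wing top 608 [-18.74178837   2.09914433 175.06599921] ((-18.416831970214844, 1.2391719818115234), (45.8842887878418, 10.331026077270508), 89.87395477294922)
```

View pics/w1.png

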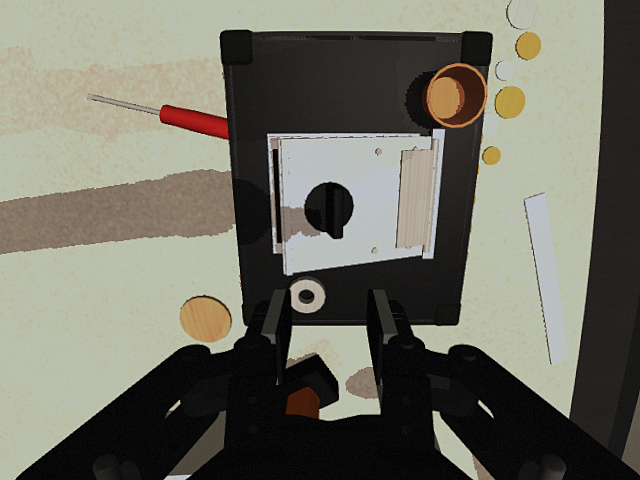

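The wrist view shows the wing at (335,210), parallel to the free edge. The bearing at (308,295) and the tin at (457,95) are both clear. The hatch reads 0.313 rad. I'll lower the fingers so they straddle the wing and fold the hatch down.

```bash
python3 -m handwheel '[{"dx":3,"dy":0,"dz":40,"ax":0,"ay":0,"az":0,"grip":0.5},{"dx":0,"dy":0,"dz":40,"ax":0,"ay":0,"az":0,"grip":0.5},{"dx":0,"dy":0,"dz":40,"ax":0,"ay":0,"az":0,"grip":0.5},{"dx":0,"dy":0,"dz":30,"ax":0,"ay":0,"az":0,"grip":0.5},{"dx":0,"dy":0,"dz":10,"ax":0,"ay":0,"az":0,"grip":0.5},{"dx":0,"dy":0,"dz":4,"ax":0,"ay":0,"az":0,"grip":0.5},{"dx":0,"dy":0,"dz":4,"ax":0,"ay":0,"az":0,"grip":0.5},{"dx":0,"dy":0,"dz":4,"ax":0,"ay":0,"az":0,"grip":0.5}]'
python3 -m handwheel '[{"dx":0,"dy":0,"dz":3,"ax":0,"ay":0,"az":0,"grip":0.5},{"dx":0,"dy":0,"dz":3,"ax":0,"ay":0,"az":0,"grip":0.5},{"dx":0,"dy":0,"dz":3,"ax":0,"ay":0,"az":0,"grip":0.5},{"dx":0,"dy":0,"dz":3,"ax":0,"ay":0,"az":0,"grip":0.5},{"dx":0,"dy":0,"dz":2,"ax":0,"ay":0,"az":0,"grip":0.5},{"dx":0,"dy":0,"dz":0,"ax":0,"ay":0,"az":0,"grip":0.5},{"dx":0,"dy":0,"dz":0,"ax":0,"ay":0,"az":0,"grip":0.5},{"dx":0,"dy":0,"dz":0,"ax":0,"ay":0,"az":0,"grip":0.5}]'
```

```text
clock: 4.2
tool_pos: [582.8, -119.5, 174.2]
tcp_rot: [[0.145, 0.99, 0.002], [0.99, -0.145, -0.001], [-0.0, 0.002, -1.0]]
wrist_force: [-0.0, 0.4, -1.4]
finger_gap: 42.7
clock: 5.2
tool_pos: [582.2, -119.5, 159.4]
tcp_rot: [[0.144, 0.99, 0.001], [0.99, -0.144, -0.0], [-0.0, 0.001, -1.0]]
wrist_force: [-0.5, -0.7, -0.0]
finger_gap: 42.6
```

```bash
cat > ang.py <<'E'
import sys
from h import *
def ang(f):
    P,c=cloud(f);Q=P.reshape(-1,3);C=c.reshape(-1,3).astype(int)
    yw=-0.1415;ex=np.array([np.cos(yw),np.sin(yw)]);ey=np.array([-ex[1],ex[0]]);o=np.array([608.5,-123.5])
    L=np.c_[(Q[:,:2]-o)@ex,(Q[:,:2]-o)@ey,Q[:,2]]
    h=(abs(L[:,0])<78)&(abs(L[:,1])<58)&(L[:,2]>108)&(C.sum(1)>300)&(L[:,2]<160)
    H=L[h];a=None
    for _ in range(8):
        A=np.c_[H[:,0],np.ones(len(H))];w=np.linalg.lstsq(A,H[:,1+1],rcond=None)[0];e=H[:,2]-A@w;H=H[abs(e)<max(1.5,2*e.std())]
    print(f,len(H),'theta',-np.arctan(w[0]),'z@-79',w@[-79,1],'z@70',w@[70,1],e.std())
    return L,C,w
if __name__=='__main__':
    shot('wrist',sys.argv[1]+'w');shot('top',sys.argv[1]+'t');shot('scene',sys.argv[1]+'s')
    for k in 'wts': ang(sys.argv[1]+k)
    s=arm.state();print(s['clock'],s['tool_pos'],np.round(s['wrist_force'],2),np.round(s['torque'],3))
E
python3 ang.py a
```

```text
aw 39083 theta 0.19147207295364235 z@-79 144.67947404433409 z@70 115.79630213309503 0.7221789539319099
at 480 theta 0.20598515994085187 z@-79 145.5767141882434 z@70 114.44334634617132 1.4208393791718124
as 2658 theta 0.19193559941914184 z@-79 146.5417822492695 z@70 117.58694320696789 1.7122126840924397
5.35 [ 582.09983979 -119.47883129  159.39445963] [ 0.21 -0.31  0.56] [ 0.02  -0.044 -0.025]
```

```bash
python3 -m handwheel '[{"dx":0,"dy":0,"dz":3,"ax":0,"ay":0,"az":0,"grip":0.5},{"dx":0,"dy":0,"dz":3,"ax":0,"ay":0,"az":0,"grip":0.5},{"dx":0,"dy":0,"dz":3,"ax":0,"ay":0,"az":0,"grip":0.5},{"dx":0,"dy":0,"dz":2,"ax":0,"ay":0,"az":0,"grip":0.5},{"dx":0,"dy":0,"dz":1,"ax":0,"ay":0,"az":0,"grip":0.5},{"dx":0,"dy":0,"dz":0,"ax":0,"ay":0,"az":0,"grip":0.5},{"dx":0,"dy":0,"dz":0,"ax":0,"ay":0,"az":0,"grip":0.5},{"dx":0,"dy":0,"dz":0,"ax":0,"ay":0,"az":0,"grip":0.5}]'
python3 -m handwheel '[{"dx":0,"dy":0,"dz":1,"ax":0,"ay":0,"az":0,"grip":0.5},{"dx":0,"dy":0,"dz":0,"ax":0,"ay":0,"az":0,"grip":0.5},{"dx":0,"dy":0,"dz":1,"ax":0,"ay":0,"az":0,"grip":0.5},{"dx":0,"dy":0,"dz":0,"ax":0,"ay":0,"az":0,"grip":0.5},{"dx":0,"dy":0,"dz":1,"ax":0,"ay":0,"az":0,"grip":0.5},{"dx":0,"dy":0,"dz":0,"ax":0,"ay":0,"az":0,"grip":0.5},{"dx":0,"dy":0,"dz":0,"ax":0,"ay":0,"az":0,"grip":0.5},{"dx":0,"dy":0,"dz":0,"ax":0,"ay":0,"az":0,"grip":0.5}]'
python3 ang.py b
```

```text
clock: 6.35
tool_pos: [582.1, -119.5, 147.4]
tcp_rot: [[0.144, 0.99, 0.0], [0.99, -0.144, -0.0], [-0.0, 0.0, -1.0]]
wrist_force: [-0.5, 0.5, -0.0]
finger_gap: 42.8
clock: 7.35
tool_pos: [582.0, -119.5, 144.2]
tcp_rot: [[0.144, 0.99, 0.0], [0.99, -0.144, -0.0], [-0.0, 0.0, -1.0]]
wrist_force: [-0.5, -0.3, 1.3]
finger_gap: 42.8
bw 42490 theta 0.08024616839638032 z@-79 126.95310969156881 z@70 114.9706995182979 0.7195212842964147
bt 590 theta 0.09600321949052208 z@-79 127.69236999464084 z@70 113.34378136024498 1.931200344770418
bs 2440 theta 0.08005888056006305 z@-79 128.7637813298485 z@70 116.80945709426489 1.582556432561026
7.5 [ 582.01946636 -119.45498415  144.28671625] [ 0.6  -0.24  0.32] [0.058 0.009 0.051]
```

Run:
```python
from ang import *
for f in('w1','aw','bw','bs'):
    L,C,w=ang(f)
    for a in range(-98,-66,3):
        m=(L[:,0]>=a)&(L[:,0]<a+3)&(abs(L[:,1])<50)&(L[:,2]>60)
        if m.sum(): print(a,m.sum(),np.round(np.percentile(L[m,2],[5,25,50,75,95]),1),C[m].sum(1).mean().round())
im=cv2.imread('pics/bw.png');cv2.imwrite('pics/bw_c.png',cv2.resize(im[80:380,150:550],(800,600)))
```

```text
w1 12378 theta 0.310796591299609 z@-79 164.49632866293823 z@70 116.63662590968855 0.7721996662184069
-98 256 [ 98.7  99.4  99.9 100.4 101.1] 69.0
-95 278 [ 98.6  99.4  99.9 100.5 150.5] 72.0
-92 481 [ 98.8  99.8 101.3 422.7 425.7] 51.0
-89 763 [100.3 257.3 417.7 421.7 426.1] 132.0
-86 1166 [104.6 406.1 414.6 421.  425.6] 112.0
-83 1327 [109.4 401.6 411.1 418.5 424. ] 32.0
-80 1648 [109.6 395.7 409.1 418.8 423. ] 27.0
-77 2207 [385.6 396.  410.9 414.9 421.5] 35.0
-74 3397 [386.4 399.5 406.4 409.7 420.4] 30.0
-71 2222 [161.4 387.9 396.2 401.3 404.2] 68.0
-68 1667 [162.5 382.3 387.9 391.4 395.3] 112.0
aw 39083 theta 0.19147207295364235 z@-79 144.67947404433409 z@70 115.79630213309503 0.7221789539319099
-98 815 [ 98.9  99.5  99.9 100.3 100.8] 56.0
-95 819 [ 98.9  99.4  99.8 100.2 100.9] 58.0
-92 815 [ 99.   99.7 100.4 235.6 239.4] 59.0
-89 696 [223.5 228.9 233.2 236.5 239.6] 42.0
-86 1001 [215.5 222.5 229.  234.7 238.7] 38.0
-83 1314 [205.1 215.8 225.4 232.9 238.1] 39.0
-80 1801 [199.7 207.7 221.7 230.7 237.1] 40.0
-77 3571 [144.4 210.  223.  227.  235.7] 68.0
-74 3424 [144.7 200.7 212.3
[... 629 characters left out ...]

-71 2548 [126.2 128.5 183.3 188.4 194.1] 237.0
-68 1596 [125.7 126.5 174.6 185.4 186.8] 288.0
bs 2440 theta 0.08005888056006305 z@-79 128.7637813298485 z@70 116.80945709426489 1.582556432561026
-98 114 [537.3 551.  557.7 560.8 563.9] 328.0
-95 106 [537.2 547.3 555.2 558.7 561.5] 326.0
-92 111 [533.1 546.4 553.4 557.1 560. ] 324.0
-89 117 [526.6 540.7 550.1 554.6 557.8] 313.0
-86 110 [521.9 539.  549.8 552.7 556.4] 316.0
-83 127 [483.6 533.2 544.9 550.4 553.8] 294.0
-80 141 [484.3 529.  542.7 548.5 551.7] 287.0
-77 152 [131.3 521.2 537.5 545.4 549.9] 286.0
-74 153 [128.4 458.4 528.9 542.5 547.7] 299.0
-71 168 [128.1 457.7 533.8 542.2 546.9] 315.0
-68 190 [127.7 492.7 529.8 539.4 544.3] 307.0
```

View pics/bw_c.png

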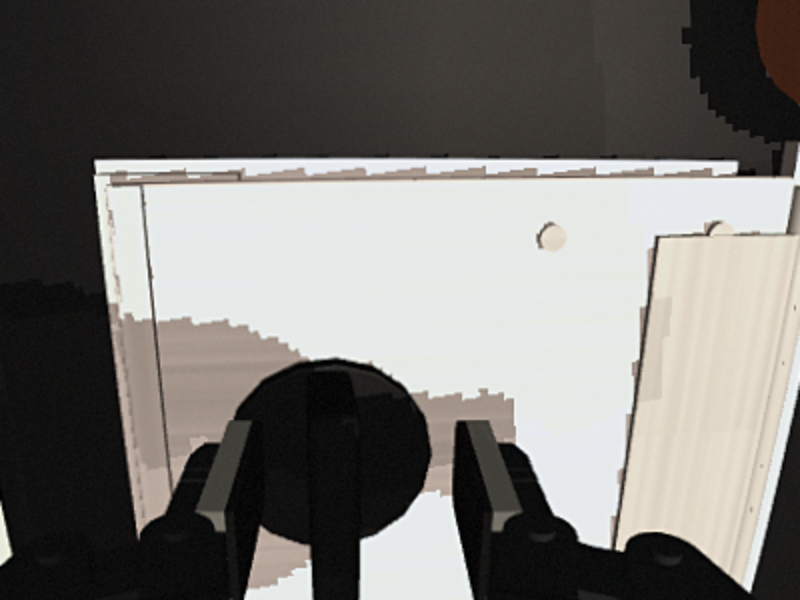

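The view shows the wing standing between the jaws at (335,430) and the fingertip resting on the flange. The exposed sill strip reads about z 105 to 106, so the sill is roughly 4 to 5 mm low and the hatch should touch the seal near θ≈0. I'll keep folding.

```bash
python3 -m handwheel '[{"dx":0,"dy":0,"dz":2,"ax":0,"ay":0,"az":0,"grip":0.5},{"dx":0,"dy":0,"dz":2,"ax":0,"ay":0,"az":0,"grip":0.5},{"dx":0,"dy":0,"dz":1.5,"ax":0,"ay":0,"az":0,"grip":0.5},{"dx":0,"dy":0,"dz":1.5,"ax":0,"ay":0,"az":0,"grip":0.5},{"dx":0,"dy":0,"dz":1,"ax":0,"ay":0,"az":0,"grip":0.5},{"dx":0,"dy":0,"dz":0,"ax":0,"ay":0,"az":0,"grip":0.5},{"dx":0,"dy":0,"dz":0,"ax":0,"ay":0,"az":0,"grip":0.5},{"dx":0,"dy":0,"dz":0,"ax":0,"ay":0,"az":0,"grip":0.5}]'
python3 ang.py c
```

```text
clock: 8.5
tool_pos: [582.1, -119.5, 136.3]
tcp_rot: [[0.144, 0.99, 0.0], [0.99, -0.144, -0.0], [-0.0, 0.0, -1.0]]
wrist_force: [0.5, 0.1, -0.2]
finger_gap: 42.6
cw 43793 theta 0.018069377958663976 z@-79 117.34055751754066 z@70 114.64792714521 0.7233224829088704
ct 591 theta 0.029377287812885577 z@-79 118.13082360038342 z@70 113.75234806578099 1.8686154026659303
cs 2301 theta 0.015418152231862839 z@-79 118.86496921093288 z@70 116.56748247309652 1.522311452087833
8.65 [ 582.04700823 -119.45165807  136.33655432] [-0.55 -0.05 -0.27] [ 0.039 -0.    -0.006]
```

Run:
```python
from ang import *
for f in('cw','cs'):
    L,C,w=ang(f)
    d=L[:,2]-np.c_[L[:,0],np.ones(len(L))]@w
    k=(d>25)&(d<33)&(C.max(1)<90)&(abs(L[:,0]+35)<13)&(abs(L[:,1])<45)
    Q=L[k];print(k.sum(),np.percentile(Q,[1,50,99],0).round(1),cv2.minAreaRect(Q[:,:2].astype(np.float32)))
```

```text
cw 43793 theta 0.018069377958663976 z@-79 117.34055751754066 z@70 114.64792714521 0.7233224829088704
2689 [[-47.3 -22.1 142. ]
 [-33.1   3.1 145.4]
 [-28.   22.2 149. ]] ((-38.09345626831055, -0.412109375), (46.293033599853516, 20.030981063842773), 89.5007553100586)
cs 2301 theta 0.015418152231862839 z@-79 118.86496921093288 z@70 116.56748247309652 1.522311452087833
44 [[-47.6 -24.3 143.4]
 [-31.4 -13.2 146.5]
 [-26.8  -4.1 150.4]] ((-37.18905258178711, -14.081938743591309), (20.63801383972168, 20.783483505249023), 0.5866398215293884)
```

```bash
python3 -m handwheel '[{"dx":0,"dy":0,"dz":-10,"ax":0,"ay":0,"az":0,"grip":0.5},{"dx":0,"dy":-7.5,"dz":-5,"ax":0,"ay":0,"az":0,"grip":0.5},{"dx":0,"dy":0,"dz":0,"ax":0,"ay":0,"az":0,"grip":0.5},{"dx":0,"dy":0,"dz":0,"ax":0,"ay":0,"az":0,"grip":0.5},{"dx":0,"dy":0,"dz":0,"ax":0,"ay":0,"az":0,"grip":0.5},{"dx":0,"dy":0,"dz":0,"ax":0,"ay":0,"az":0,"grip":0.5},{"dx":0,"dy":0,"dz":0,"ax":0,"ay":0,"az":0,"grip":0.5},{"dx":0,"dy":0,"dz":0,"ax":0,"ay":0,"az":0,"grip":0.5}]'
python3 - <<'E'
from ang import *
shot('wrist','d')
L,C,w=ang('d');d=L[:,2]-np.c_[L[:,0],np.ones(len(L))]@w
k=(d>25)&(d<33)&(C.max(1)<90)&(abs(L[:,0]+35)<13)&(abs(L[:,1])<45)
Q=L[k];print(k.sum(),np.percentile(Q,[1,50,99],0).round(1),cv2.minAreaRect(Q[:,:2].astype(np.float32)))
s=arm.state();t=np.array(s['tool_pos']);yw=-.1415;q=t[:2]-[608.5,-123.5];print('tcp case',q@[np.cos(yw),np.sin(yw)],q@[-np.sin(yw),np.cos(yw)],t,s['wrist_force'],s['torque'])
E
```

```text
clock: 9.65
tool_pos: [574.6, -118.4, 151.2]
tcp_rot: [[0.144, 0.99, -0.0], [0.99, -0.144, -0.0], [-0.0, -0.0, -1.0]]
wrist_force: [-0.5, -0.3, -0.1]
finger_gap: 42.7
d 39628 theta 0.018371929072326234 z@-79 117.36801634011624 z@70 114.63029088194499 0.732631578819855
2100 [[-37.7 -22.4 142.2]
 [-32.9   2.7 145.4]
 [-28.1  22.4 146.8]] ((-32.968994140625, -0.6053371429443359), (9.835003852844238, 46.81624221801758), 0.4373216927051544)
tcp case -34.33091794791133 0.28276563242608177 [ 574.55207804 -118.3784301   151.23100737] [-0.40839046 -0.50512703 -0.51226312] [-0.03869416 -0.0122051   0.02840713]
```

```bash
python3 -m handwheel '[{"dx":-0.4,"dy":1.2,"dz":6,"ax":0,"ay":0,"az":0,"grip":0.5},{"dx":0,"dy":0,"dz":6,"ax":0,"ay":0,"az":0,"grip":0.7},{"dx":0,"dy":0,"dz":0,"ax":0,"ay":0,"az":0,"grip":0.8},{"dx":0,"dy":0,"dz":0,"ax":0,"ay":0,"az":0,"grip":1},{"dx":0,"dy":0,"dz":0,"ax":0,"ay":0,"az":0,"grip":1},{"dx":0,"dy":0,"dz":0,"ax":0,"ay":0,"az":0,"grip":1},{"dx":0,"dy":0,"dz":0,"ax":0,"ay":0,"az":0,"grip":1},{"dx":0,"dy":0,"dz":0,"ax":0,"ay":0,"az":0,"grip":1}]' 30; python3 ang.py e
```

```text
clock: 10.7
tool_pos: [574.8, -118.8, 138.7]
tcp_rot: [[0.144, 0.99, -0.002], [0.99, -0.144, 0.0], [-0.0, -0.002, -1.0]]
wrist_force: [-2.3, -0.8, -4.6]
finger_gap: 9.3
ew 43109 theta 0.015069722377383955 z@-79 116.90449474800845 z@70 114.65893612501233 0.7363632235822679
et 561 theta 0.023972686171557928 z@-79 117.26672513065681 z@70 113.69411048328057 1.7875508782853786
es 2494 theta 0.016412325219678853 z@-79 118.99628014795995 z@70 116.55062409537705 1.5759430022577028
10.85 [ 574.81699632 -118.81045728  138.74299928] [-2.86  0.72 -5.28] [ 0.208  1.005 -0.053]
```

```bash
python3 -m handwheel '[{"dx":0,"dy":0,"dz":1,"ax":0,"ay":0,"az":0,"grip":1},{"dx":0,"dy":0,"dz":0,"ax":0,"ay":0,"az":0,"grip":1},{"dx":0,"dy":0,"dz":1,"ax":0,"ay":0,"az":0,"grip":1},{"dx":0,"dy":0,"dz":0,"ax":0,"ay":0,"az":0,"grip":1},{"dx":0,"dy":0,"dz":0,"ax":0,"ay":0,"az":0,"grip":1},{"dx":0,"dy":0,"dz":0,"ax":0,"ay":0,"az":0,"grip":1},{"dx":0,"dy":0,"dz":0,"ax":0,"ay":0,"az":0,"grip":1},{"dx":0,"dy":0,"dz":0,"ax":0,"ay":0,"az":0,"grip":1}]'
python3 -m handwheel '[{"dx":0,"dy":0,"dz":1,"ax":0,"ay":0,"az":0,"grip":1},{"dx":0,"dy":0,"dz":0,"ax":0,"ay":0,"az":0,"grip":1},{"dx":0,"dy":0,"dz":0,"ax":0,"ay":0,"az":0,"grip":1},{"dx":0,"dy":0,"dz":0,"ax":0,"ay":0,"az":0,"grip":1},{"dx":0,"dy":0,"dz":0,"ax":0,"ay":0,"az":0,"grip":1},{"dx":0,"dy":0,"dz":0,"ax":0,"ay":0,"az":0,"grip":1},{"dx":0,"dy":0,"dz":0,"ax":0,"ay":0,"az":0,"grip":1},{"dx":0,"dy":0,"dz":0,"ax":0,"ay":0,"az":0,"grip":1}]'; python3 ang.py f
```

```text
clock: 11.85
tool_pos: [574.7, -118.8, 137.4]
tcp_rot: [[0.144, 0.99, -0.002], [0.99, -0.144, -0.0], [-0.0, -0.002, -1.0]]
wrist_force: [-5.6, 1.7, -1.2]
finger_gap: 9.1
clock: 12.85
tool_pos: [574.6, -118.8, 136.6]
tcp_rot: [[0.145, 0.989, -0.002], [0.989, -0.145, -0.0], [-0.0, -0.002, -1.0]]
wrist_force: [-7.0, 1.2, 0.2]
finger_gap: 9.3
fw 43575 theta -0.0033761549805096797 z@-79 114.0220963551667 z@70 114.52514535858577 0.7359417187734687
ft 563 theta 0.017037966155349808 z@-79 115.43890457745404 z@70 112.90000194093153 1.7774887350805146
fs 2471 theta -0.002253050249492113 z@-79 115.98418330438352 z@70 116.31988835959733 1.5384436591572865
13.0 [ 574.59036214 -118.76739536  136.60284213] [-7.21  1.66  0.22] [ 0.312  1.492 -0.058]
```

The 7 N side load builds up because the wing swings towards -x as the hatch closes while the tool doesn't follow. I'll relieve it by shifting and tilting the tool with the hatch, pressing on slightly at the same time.

```bash
python3 -m handwheel '[{"dx":0,"dy":-0.5,"dz":0,"ax":-0.01,"ay":0,"az":0,"grip":1},{"dx":0,"dy":-0.5,"dz":0,"ax":-0.008,"ay":0,"az":0,"grip":1},{"dx":0,"dy":-0.2,"dz":0.5,"ax":-0.005,"ay":0,"az":0,"grip":1},{"dx":0,"dy":0,"dz":0.5,"ax":0,"ay":0,"az":0,"grip":1},{"dx":0,"dy":0,"dz":0,"ax":0,"ay":0,"az":0,"grip":1},{"dx":0,"dy":0,"dz":0,"ax":0,"ay":0,"az":0,"grip":1},{"dx":0,"dy":0,"dz":0,"ax":0,"ay":0,"az":0,"grip":1},{"dx":0,"dy":0,"dz":0,"ax":0,"ay":0,"az":0,"grip":1}]'; python3 ang.py g
```

```text
clock: 14.0
tool_pos: [574.2, -118.7, 135.6]
tcp_rot: [[0.144, 0.989, 0.022], [0.99, -0.144, -0.003], [-0.0, 0.022, -1.0]]
wrist_force: [-6.2, 1.4, 0.5]
finger_gap: 9.0
gw 43110 theta -0.013113267846136345 z@-79 112.57671301765656 z@70 114.53070192922218 0.7373976162038368
gt 532 theta -0.0006075363738052113 z@-79 113.12556242211194 z@70 113.21608535294627 1.7034783575200931
gs 2492 theta -0.011097183188228577 z@-79 114.5442536533951 z@70 116.197801825759 1.574356497497264
14.15 [ 574.16170209 -118.6797782   135.55750457] [-6.73  1.36  1.45] [ 0.193  1.568 -0.053]
```

Run:
```python
from ang import *
for f in('w1','cw','fw','gw'):
    L,C,w=ang(f)
    for a in range(-94,-68,2):
        m=(L[:,0]>=a)&(L[:,0]<a+2)&(abs(L[:,1])<56)&(L[:,2]>96)&(L[:,2]<118)
        if m.sum()>5: print(a,m.sum(),np.round(np.percentile(L[m,2],[10,50,90]),1),C[m].sum(1).mean().round())
im=cv2.imread('pics/gw.png');cv2.imwrite('pics/gw_c.png',cv2.resize(im[100:250,150:400],(750,450)))
```

```text
w1 12378 theta 0.310796591299609 z@-79 164.49632866293823 z@70 116.63662590968855 0.7721996662184069
-94 192 [ 98.8  99.8 100.9] 74.0
-92 194 [ 98.7  99.9 100.9] 62.0
-90 160 [ 98.9  99.9 101. ] 174.0
-88 139 [104.1 105.2 106. ] 517.0
-86 196 [104.3 105.2 106.2] 489.0
-84 129 [104.4 105.7 109.7] 293.0
-82 197 [106.1 110.  111.1] 62.0
-80 203 [108.4 110.  111. ] 54.0
-78 76 [108.6 109.9 110.9] 130.0
cw 43793 theta 0.018069377958663976 z@-79 117.34055751754066 z@70 114.64792714521 0.7233224829088704
-94 657 [ 99.2  99.9 100.6] 59.0
-92 648 [ 99.1  99.8 100.6] 68.0
-90 60 [ 99.9 100.3 101.5] 287.0
-88 598 [104.5 105.2 105.9] 572.0
-86 588 [104.6 105.3 106. ] 543.0
-84 199 [105.3 109.4 110.3] 259.0
-82 242 [109.6 110.3 111. ] 86.0
-80 98 [116.6 117.4 117.8] 414.0
-78 40 [117.4 117.7 118. ] 594.0
-72 188 [116.9 117.5 117.9] 498.0
-70 406 [116.9 117.5 117.9] 564.0
fw 43575 theta -0.0033761549805096797 z@-79 114.0220963551667 z@70 114.52514535858577 0.7359417187734687
-94 644 [ 99.   99.8 100.6] 59.0
-92 615 [ 99.1  99.9 100.6] 53.0
-90 103 [ 99.9 100.5 104.8] 249.0
-88 618 [104.6 105.2 105
[... 158 characters left out ...]
9 117.2 117.8] 546.0
-76 489 [116.9 117.5 117.9] 538.0
-74 529 [116.8 117.4 117.9] 539.0
-72 841 [114.2 116.3 117.7] 446.0
-70 721 [113.9 114.6 115.4] 544.0
gw 43110 theta -0.013113267846136345 z@-79 112.57671301765656 z@70 114.53070192922218 0.7373976162038368
-94 658 [ 99.1  99.9 100.6] 58.0
-92 662 [ 99.1  99.9 100.6] 51.0
-90 147 [ 99.6 100.2 104.5] 223.0
-88 593 [104.4 105.3 105.9] 547.0
-86 672 [104.5 105.3 106. ] 550.0
-84 320 [105.2 108.3 109.4] 322.0
-82 640 [108.3 109.3 110. ] 77.0
-80 291 [109.4 112.7 113.6] 318.0
-78 411 [113.4 115.9 116.9] 547.0
-76 698 [115.5 116.3 117.1] 548.0
-74 704 [115.5 116.3 117. ] 542.0
-72 989 [113.  115.4 116.9] 468.0
-70 711 [112.5 113.3 114. ] 548.0
```

View pics/gw_c.png

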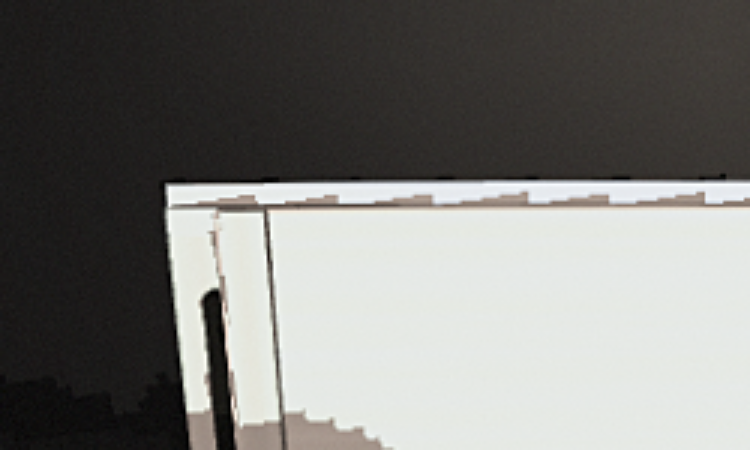

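This crop gives a direct gauge. The seal strip is at (212,350) beside the sill strip, and the depth map puts its top 4.0 mm above the sill (5 mm when free), so the gap to hard metal is 4.0 mm. I need 2 mm or less and will aim for about 1.2 mm.

```bash
cat > gap.py <<'E'
import sys
from ang import *
def gap(f):
    L,C,w=ang(f);m=lambda a,b:(L[:,0]>=a)&(L[:,0]<b)&(abs(L[:,1])<56)&(L[:,2]>102)&(L[:,2]<112)
    s=C.sum(1);a=L[m(-83,-80.5)&(s<150),2];b=L[m(-88.5,-85)&(s>300),2]
    print(f,'seal',np.median(a),len(a),'sill',np.median(b),len(b),'GAP',np.median(a)-np.median(b))
if __name__=='__main__':
    f=sys.argv[1]
    shot('wrist',f);gap(f);s=arm.state();print(s['clock'],np.round(s['tool_pos'],1),np.round(s['wrist_force'],2),np.round(s['torque'],3))
E
python3 -c "
from gap import gap
for f in('cw','ew','fw','gw'):gap(f)"
python3 -m handwheel '[{"dx":0,"dy":-0.6,"dz":0.5,"ax":-0.005,"ay":0,"az":0,"grip":1},{"dx":0,"dy":-0.6,"dz":0.5,"ax":-0.005,"ay":0,"az":0,"grip":1},{"dx":0,"dy":0,"dz":0.5,"ax":0,"ay":0,"az":0,"grip":1},{"dx":0,"dy":0,"dz":0,"ax":0,"ay":0,"az":0,"grip":1},{"dx":0,"dy":0,"dz":0,"ax":0,"ay":0,"az":0,"grip":1},{"dx":0,"dy":0,"dz":0,"ax":0,"ay":0,"az":0,"grip":1},{"dx":0,"dy":0,"dz":0,"ax":0,"ay":0,"az":0,"grip":1},{"dx":0,"dy":0,"dz":0,"ax":0,"ay":0,"az":0,"grip":1}]'; python3 gap.py h1
```

```text
cw 43793 theta 0.018069377958663976 z@-79 117.34055751754066 z@70 114.64792714521 0.7233224829088704
cw seal 110.13301787623327 280 sill 105.22607363831413 924 GAP 4.906944237919134
ew 43109 theta 0.015069722377383955 z@-79 116.90449474800845 z@70 114.65893612501233 0.7363632235822679
ew seal 110.13201958465032 482 sill 105.21863454254171 935 GAP 4.913385042108615
fw 43575 theta -0.0033761549805096797 z@-79 114.0220963551667 z@70 114.52514535858577 0.7359417187734687
fw seal 110.07028518885002 569 sill 105.20119402582446 934 GAP 4.8690911630255584
gw 43110 theta -0.013113267846136345 z@-79 112.57671301765656 z@70 114.53070192922218 0.7373976162038368
gw seal 109.22760195070202 561 sill 105.24114666299877 931 GAP 3.986455287703251
clock: 15.15
tool_pos: [573.9, -118.7, 134.7]
tcp_rot: [[0.145, 0.989, 0.034], [0.99, -0.144, -0.005], [-0.0, 0.034, -0.999]]
wrist_force: [-5.6, 1.2, 4.9]
finger_gap: 9.6
h1 43189 theta -0.020805608340799076 z@-79 111.3267558864772 z@70 114.42723891431349 0.7368288430657656
h1 seal 108.00461225934353 585 sill 105.14006955625362 953 GAP 2.86454270308991
15.2 [ 573.9 -118.7  134.7] [-6.24  0.6   5.24] [0.297 1.526 0.003]
```

```bash
python3 -m handwheel '[{"dx":0,"dy":-0.4,"dz":0.5,"ax":-0.005,"ay":0,"az":0,"grip":1},{"dx":0,"dy":-0.4,"dz":0.5,"ax":-0.005,"ay":0,"az":0,"grip":1},{"dx":0,"dy":0,"dz":0.4,"ax":0,"ay":0,"az":0,"grip":1},{"dx":0,"dy":0,"dz":0.4,"ax":0,"ay":0,"az":0,"grip":1},{"dx":0,"dy":0,"dz":0,"ax":0,"ay":0,"az":0,"grip":1},{"dx":0,"dy":0,"dz":0,"ax":0,"ay":0,"az":0,"grip":1},{"dx":0,"dy":0,"dz":0,"ax":0,"ay":0,"az":0,"grip":1},{"dx":0,"dy":0,"dz":0,"ax":0,"ay":0,"az":0,"grip":1}]'; python3 gap.py h2
```

```text
clock: 16.2
tool_pos: [573.6, -118.6, 133.7]
tcp_rot: [[0.145, 0.988, 0.045], [0.99, -0.144, -0.007], [-0.001, 0.045, -0.999]]
wrist_force: [-5.9, 0.7, 8.5]
finger_gap: 9.0
h2 43107 theta -0.029355848747963938 z@-79 110.01033606226883 z@70 114.3856144197597 0.7360095976583739
h2 seal 106.63792250643624 597 sill 105.13892387251579 969 GAP 1.4989986339204506
16.25 [ 573.7 -118.6  133.7] [-5.52  1.2   8.43] [ 0.291  1.698 -0.063]
```

```bash
python3 -m handwheel '[{"dx":0,"dy":-0.2,"dz":0.3,"ax":0,"ay":0,"az":0,"grip":1},{"dx":0,"dy":0,"dz":0.2,"ax":0,"ay":0,"az":0,"grip":1},{"dx":0,"dy":0,"dz":0,"ax":0,"ay":0,"az":0.06,"grip":1},{"dx":0,"dy":0,"dz":0,"ax":0,"ay":0,"az":0.06,"grip":1},{"dx":0,"dy":0,"dz":0,"ax":0,"ay":0,"az":0.06,"grip":1},{"dx":0,"dy":0,"dz":0,"ax":0,"ay":0,"az":0.06,"grip":1},{"dx":0,"dy":0,"dz":0,"ax":0,"ay":0,"az":0.06,"grip":1},{"dx":0,"dy":0,"dz":0,"ax":0,"ay":0,"az":0,"grip":1}]'; python3 gap.py h3
```

```text
clock: 17.25
tool_pos: [574.2, -118.9, 133.5]
tcp_rot: [[0.43, 0.902, 0.046], [0.903, -0.43, -0.008], [0.013, 0.045, -0.999]]
wrist_force: [-4.9, 1.1, 8.2]
finger_gap: 9.9
h3 49454 theta -0.03135884933118069 z@-79 109.64231724361716 z@70 114.31631799669975 0.7516778031125209
h3 seal 106.3751731474407 397 sill 105.08200878562883 707 GAP 1.2931643618118756
17.3 [ 574.2 -118.8  133.5] [-4.19  0.59  8.6 ] [ 0.122  1.551 -0.087]
```

```bash
python3 -m handwheel '[{"dx":0,"dy":0,"dz":0.3,"ax":0,"ay":0,"az":0.04,"grip":1},{"dx":0,"dy":0,"dz":0,"ax":0,"ay":0,"az":0.05,"grip":1},{"dx":0,"dy":0,"dz":0,"ax":0,"ay":0,"az":0.05,"grip":1},{"dx":0,"dy":0,"dz":0,"ax":0,"ay":0,"az":0.05,"grip":1},{"dx":0,"dy":0,"dz":0,"ax":0,"ay":0,"az":0.05,"grip":1},{"dx":0,"dy":0,"dz":0,"ax":0,"ay":0,"az":0.05,"grip":1},{"dx":0,"dy":0,"dz":0,"ax":0,"ay":0,"az":0,"grip":1},{"dx":0,"dy":0,"dz":0,"ax":0,"ay":0,"az":0,"grip":1}]'; python3 gap.py h4
python3 - <<'E'
from ang import *
L,C,w=ang('h4');d=L[:,2]-np.c_[L[:,0],np.ones(len(L))]@w
k=(d>25)&(d<33)&(C.max(1)<90)&(np.hypot(L[:,0]+34,L[:,1])<28)
print(k.sum(),cv2.minAreaRect(L[k][:,:2].astype(np.float32)))
E
```

```text
clock: 18.3
tool_pos: [574.6, -119.2, 133.5]
tcp_rot: [[0.67, 0.741, 0.047], [0.742, -0.67, -0.008], [0.026, 0.04, -0.999]]
wrist_force: [-4.4, -0.2, 9.8]
finger_gap: 9.4
h4 54775 theta -0.03304721942554263 z@-79 109.44488387165678 z@70 114.37071289331696 0.7459683463909202
h4 seal 106.4048770729667 228 sill 105.0506880502075 508 GAP 1.3541890227592006
18.35 [ 574.6 -119.2  133.5] [-4.64 -0.19  8.73] [ 0.037  1.405 -0.098]
h4 54775 theta -0.03304721942554263 z@-79 109.44488387165678 z@70 114.37071289331696 0.7459683463909202
3130 ((-34.03782653808594, -0.3800773620605469), (37.79313278198242, 37.630027770996094), 10.678972244262695)
```

Turned 0.59 rad with little torque (about 0.1 N m), so the tongue is past the strike zone. Continuing.

```bash
python3 -m handwheel '[{"dx":0,"dy":0,"dz":0.1,"ax":0,"ay":0,"az":0.07,"grip":1},{"dx":0,"dy":0,"dz":0,"ax":0,"ay":0,"az":0.07,"grip":1},{"dx":0,"dy":0,"dz":0,"ax":0,"ay":0,"az":0.07,"grip":1},{"dx":0,"dy":0,"dz":0,"ax":0,"ay":0,"az":0.07,"grip":1},{"dx":0,"dy":0,"dz":0,"ax":0,"ay":0,"az":0.07,"grip":1},{"dx":0,"dy":0,"dz":0,"ax":0,"ay":0,"az":0.07,"grip":1},{"dx":0,"dy":0,"dz":0,"ax":0,"ay":0,"az":0,"grip":1},{"dx":0,"dy":0,"dz":0,"ax":0,"ay":0,"az":0,"grip":1}]'; python3 gap.py h5
python3 -m handwheel '[{"dx":0,"dy":0,"dz":0,"ax":0,"ay":0,"az":0.07,"grip":1},{"dx":0,"dy":0,"dz":0,"ax":0,"ay":0,"az":0.07,"grip":1},{"dx":0,"dy":0,"dz":0,"ax":0,"ay":0,"az":0.07,"grip":1},{"dx":0,"dy":0,"dz":0,"ax":0,"ay":0,"az":0.07,"grip":1},{"dx":0,"dy":0,"dz":0,"ax":0,"ay":0,"az":0.07,"grip":1},{"dx":0,"dy":0,"dz":0,"ax":0,"ay":0,"az":0.05,"grip":1},{"dx":0,"dy":0,"dz":0,"ax":0,"ay":0,"az":0,"grip":1},{"dx":0,"dy":0,"dz":0,"ax":0,"ay":0,"az":0,"grip":1}]'; python3 gap.py h6
```

```text
clock: 19.35
tool_pos: [575.2, -119.8, 133.5]
tcp_rot: [[0.914, 0.403, 0.049], [0.404, -0.915, -0.009], [0.041, 0.028, -0.999]]
wrist_force: [-3.2, -0.7, 7.2]
finger_gap: 9.6
h5 59877 theta -0.03540841722897336 z@-79 109.17184456745612 z@70 114.44990471884397 0.7442992577062875
h5 seal 106.07078541574933 31 sill 105.06910414250248 395 GAP 1.0016812732468452
19.4 [ 575.2 -119.7  133.5] [-3.41 -1.02  6.22] [-0.061  1.129 -0.083]
clock: 20.4
tool_pos: [575.4, -120.6, 133.4]
tcp_rot: [[0.999, 0.015, 0.049], [0.016, -1.0, -0.01], [0.049, 0.01, -0.999]]
wrist_force: [-3.1, -2.4, 6.4]
finger_gap: 9.3
h6 62554 theta -0.03681069671045842 z@-79 108.99433906687227 z@70 114.48161156883538 0.7377918606086037
h6 seal nan 0 sill 104.96020757663784 154 GAP nan
20.45 [ 575.4 -120.6  133.5] [-3.65 -2.99  6.31] [-0.368  0.915 -0.113]
  return _methods._mean(a, axis=axis, dtype=dtype,
  ret = ret.dtype.type(ret / rcount)
```

```bash
python3 -m handwheel '[{"dx":0,"dy":0,"dz":0,"ax":0,"ay":0,"az":0.04,"grip":1},{"dx":0,"dy":0,"dz":0,"ax":0,"ay":0,"az":0.04,"grip":1},{"dx":0,"dy":0,"dz":0,"ax":0,"ay":0,"az":0.03,"grip":1},{"dx":0,"dy":0,"dz":0,"ax":0,"ay":0,"az":0.03,"grip":1},{"dx":0,"dy":0,"dz":0,"ax":0,"ay":0,"az":0,"grip":1},{"dx":0,"dy":0,"dz":0,"ax":0,"ay":0,"az":0,"grip":1},{"dx":0,"dy":0,"dz":0,"ax":0,"ay":0,"az":0,"grip":1},{"dx":0,"dy":0,"dz":0,"ax":0,"ay":0,"az":0,"grip":1}]'
python3 - <<'E'
from h import *
s=arm.state();R=np.array(s['tcp_rot']);print(np.round(s['wrist_force'],2),np.round(s['torque'],3),np.arctan2(R[1,0],R[0,0]))
E
```

```text
clock: 21.45
tool_pos: [575.4, -120.9, 133.5]
tcp_rot: [[0.991, -0.124, 0.049], [-0.124, -0.992, -0.01], [0.05, 0.004, -0.999]]
wrist_force: [-2.6, -3.2, 6.9]
finger_gap: 9.4
[-2.6  -3.24  6.87] [-0.495  0.939 -0.077] -0.12459010931882827
```

```bash
python3 -m handwheel '[{"dx":0,"dy":0,"dz":0,"ax":0,"ay":0,"az":0.02,"grip":1},{"dx":0,"dy":0,"dz":0,"ax":0,"ay":0,"az":0.01,"grip":1},{"dx":0,"dy":0,"dz":0,"ax":0,"ay":0,"az":0.01,"grip":1},{"dx":0,"dy":0,"dz":0,"ax":0,"ay":0,"az":0,"grip":1},{"dx":0,"dy":0,"dz":0,"ax":0,"ay":0,"az":0,"grip":1},{"dx":0,"dy":0,"dz":0,"ax":0,"ay":0,"az":0,"grip":1},{"dx":0,"dy":0,"dz":0,"ax":0,"ay":0,"az":0,"grip":1},{"dx":0,"dy":0,"dz":0,"ax":0,"ay":0,"az":0,"grip":1}]'
python3 - <<'E'
from h import *
s=arm.state();R=np.array(s['tcp_rot']);print(np.round(s['wrist_force'],2),np.round(s['torque'],3),np.arctan2(R[1,0],R[0,0]))
E
```

```text
clock: 22.45
tool_pos: [575.4, -120.9, 133.5]
tcp_rot: [[0.986, -0.162, 0.049], [-0.161, -0.987, -0.011], [0.051, 0.003, -0.999]]
wrist_force: [-2.6, -3.3, 5.7]
finger_gap: 9.0
[-2.61 -3.31  5.67] [-0.561  0.885  0.443] -0.16240440806533812
```

The stop is felt (torque jumped to 0.44 N m). I'll ease off, open, rise straight up and check.

```bash
python3 -m handwheel '[{"dx":0,"dy":0,"dz":-0.5,"ax":0,"ay":0,"az":-0.02,"grip":1},{"dx":0,"dy":0,"dz":-0.5,"ax":0,"ay":0,"az":-0.01,"grip":1},{"dx":0,"dy":0,"dz":0,"ax":0,"ay":0,"az":0,"grip":0.85},{"dx":0,"dy":0,"dz":0,"ax":0,"ay":0,"az":0,"grip":0.7},{"dx":0,"dy":0,"dz":0,"ax":0,"ay":0,"az":0,"grip":0.6},{"dx":0,"dy":0,"dz":0,"ax":0,"ay":0,"az":0,"grip":0.5},{"dx":0,"dy":0,"dz":0,"ax":0,"ay":0,"az":0,"grip":0.5},{"dx":0,"dy":0,"dz":0,"ax":0,"ay":0,"az":0,"grip":0.5}]'
python3 -m handwheel '[{"dx":0,"dy":0,"dz":-8,"ax":0,"ay":0,"az":0,"grip":0.5},{"dx":0,"dy":0,"dz":-15,"ax":0,"ay":0,"az":0,"grip":0.5},{"dx":0,"dy":0,"dz":-30,"ax":0,"ay":0,"az":0,"grip":0.5},{"dx":0,"dy":0,"dz":-40,"ax":0,"ay":0,"az":0,"grip":0.5},{"dx":0,"dy":0,"dz":-40,"ax":0,"ay":0,"az":0,"grip":0.5},{"dx":0,"dy":0,"dz":-40,"ax":0,"ay":0,"az":0,"grip":0.5},{"dx":0,"dy":0,"dz":0,"ax":0,"ay":0,"az":0,"grip":0.5},{"dx":0,"dy":0,"dz":0,"ax":0,"ay":0,"az":0,"grip":0.5}]'; python3 gap.py k1;python3 - <<'E'
from gap import *
L,C,w=ang('k1');d=L[:,2]-np.c_[L[:,0],np.ones(len(L))]@w
k=(d>25)&(d<33)&(C.max(1)<90)&(np.hypot(L[:,0]+34,L[:,1])<28)
print(k.sum(),cv2.minAreaRect(L[k][:,:2].astype(np.float32)))
shot('scene','k1s');shot('top','k1t');ang('k1s');ang('k1t')
f=lambda n:cv2.resize(cv2.imread('pics/'+n+'.png'),(400,300))
cv2.imwrite('pics/k.png',np.vstack([np.hstack([f('k1'),f('k1s')]),np.hstack([f('k1t'),f('t0')])]))
E
```

```text
clock: 23.45
tool_pos: [572.2, -118.3, 131.7]
tcp_rot: [[0.99, -0.134, 0.042], [-0.134, -0.991, -0.006], [0.042, 0.0, -0.999]]
wrist_force: [0.0, 0.2, -0.2]
finger_gap: 42.8
clock: 24.45
tool_pos: [564.8, -117.4, 305.2]
tcp_rot: [[0.99, -0.134, 0.043], [-0.134, -0.991, -0.006], [0.043, 0.001, -0.999]]
wrist_force: [-0.5, -0.2, -0.3]
finger_gap: 42.9
k1 16518 theta -0.027623624225603324 z@-79 110.26909269886096 z@70 114.38605993242315 0.7456622568296858
k1 seal 106.88337574362197 140 sill 105.0732291316395 248 GAP 1.810146611982475
24.5 [ 564.5 -117.3  304.3] [-0.49 -0.28 -0.92] [0.041 0.072 0.055]
k1 16518 theta -0.027623624225603324 z@-79 110.26909269886096 z@70 114.38605993242315 0.7456622568296858
572 ((-33.321327209472656, -0.6806349754333496), (45.542266845703125, 8.68934154510498), 0.3956025540828705)
k1s 2612 theta -0.02419062789793141 z@-79 112.55529016866643 z@70 116.16039697281202 1.5814724995136968
k1t 503 theta -0.012907645027221325 z@-79 111.10430949072513 z@70 113.02765541545813 1.7145313395931396
```

View pics/k.png

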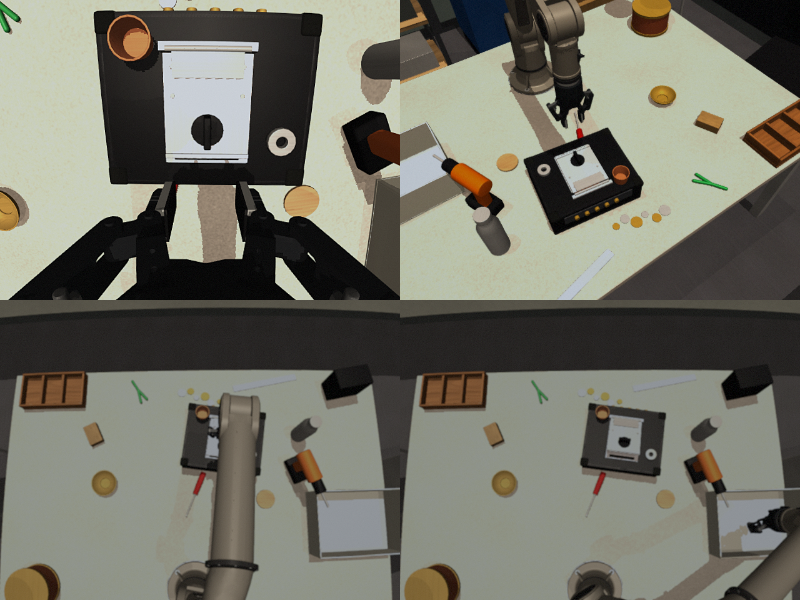

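The picture shows the hatch flush with its wing pointing to the free edge (wrist view, about (207,130)), and the bystanders where they were. With the gripper clear, the gap holds at 1.8 mm, which fits the tongue's 2 mm of play. Handing in.

```bash
python3 -c "
from bench import arm
print(arm.job_done())"
```

```text
the job is handed in; nothing more can be done
None
```

The hatch is down on its seal, the knob is at its stop, and I've handed the job in at about 25 s. It stays shut with the gripper clear of it.

- **Folding:** I straddled the wing with the open fingers and pushed the hatch from 0.31 rad to about 0.02 rad.
- **Pressing:** I gripped the wing and pressed in small steps, with the tool following the tilt. I measured the seal's height above the sill with the wrist camera, and it went from 4.9 mm free to about 1.0–1.3 mm. The push was at most about 10 N downward, so the seal carried roughly 9 N by its stated stiffness.
- **Turning:** I turned the knob clockwise by about 1.57 rad. Torque stayed around 0.1 N m through the zone where the tongue could strike the sill. It rose to 0.44 N m at the stop, and I eased off before letting go.

**Last checks, with the gripper clear:**
- The seal gap held at 1.8 mm, about what the tongue's 2 mm of play allows.
- The wing was within about 0.4° of pointing straight at the free edge.
- The bystanders look unmoved in the pictures, judged by eye.

**Disagreements and faults:**
- The cameras disagree on the final hatch angle: wrist -0.028 rad, scene -0.024, top -0.013. I relied on the seal-to-sill difference seen by the wrist camera alone.
- A sideways force of up to about 7 N built up while pressing, and I only partly relieved it.
- The first set of moves was refused because the rows lacked some keys; nothing moved.

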